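# Click the light base's aperture wheel round to full light

### The arm

A 6-joint arm with a two-finger parallel gripper is mounted at the origin on the work surface. World frame = base frame: x ahead of the robot, y to its left, z up, the work surface at z = 0. Lengths are in m, angles in rad, forces in N, time in s.
With the tool pointing down it reaches from about 0.425 to 0.95 m from the base axis. Payload 14.7 kg.
Tool frame: the origin (TCP) lies midway between the tips of the shut fingers; the grasp point (between the pads) lies 19 mm behind it; z points along the fingers, y is the line along which they close (so a half turn about z gives the same grasp; the last joint's range is limited). The gripper opens to 85 mm and grips with 20 to 120 N. Pads are 22 mm wide; open, the fingers measure 114 mm over their backs; the gripper's body (76 mm by 85 mm) begins 54 mm behind the grasp point. The pads swing forward as they close: fully open they stand 13 mm farther back than shut.
Start: joints at [-1.366, 0.48, 1.596, -0, 1.065, -0.047], TCP at [0.162, -0.629, 0.231] pointing down, gripper open.
Joint ranges: [-2.75, 2.75], [-0.82, 2.05], [0.23, 2.67], [-1.56, 4.7], [0.09, 2.69], [-2.92, 2.92]. Speed limits (rad/s): [1.89, 1.89, 2.39, 3.01, 3.01, 3.01].

### API

Orientations are given as a unit quaternion [w, x, y, z].
In Python, from station import ctrl, imaging, job_done gives the robot as it stands (ctrl), with the cameras (imaging) and the job as plain functions.
- The arm moves only by the tool pendant, called as a command line: name --argument value ..., lists and objects as JSON in quotes. Schema: {"type":"object","properties":{"increments":{"type":"array","items":{"type":"array","items":{"type":"array","items":{"type":"number"},"minItems":6,"maxItems":6},"minItems":1,"maxItems":8},"minItems":1,"maxItems":1},"jaw":{"type":"number"},"only":{"type":"string"},"quiet":{"type":"boolean"},"lines":{"type":"string"}},"required":["increments"],"additionalProperties":false}. increments is a list that holds a single list of rows (three levels of brackets), with 1 to 8 rows, each of 6 numbers: dx, dy, dz in cm, then a rotation vector rx, ry, rz in units of 0.2 rad; each row is the pose to reach, as a shift and turn from the pose commanded when the call began, along the tool's axes at that moment; what a row does not reach only later rows make up. A row lasts 1/8 s, in which the tool goes at most 0.0625 m and 0.188 rad, less where a joint would pass 70% of its speed; a pose out of reach is approached as far as the arm can. jaw is the opening from 0.0 (shut) to 1.0 (fully open), set as the call begins (left out keeps the last). The fingers move at their own pace and stop on an object; the grip force is fixed at half the most. Time passes only in rows, so rows that do not move let the fingers close. The tool returns the time, the measured TCP pose, the force, the opening and the grip force at its end. only (a regular expression) keeps the lines of the reply that match it, lines (a string "A,B") keeps lines A to B, and quiet returns only ok. Input that does not fit is refused with a message, and nothing moves.
- ctrl.get_state(): the state, without advancing time (a new reading comes with each control period).
- imaging.snapshot(name): name is "scene" or "top" or "wrist"; returns the picture (420x560x3 uint8, red, green, blue); there is no depth.
- imaging.camera_model(name): a dict with "fx", "fy", "cx", "cy" (pixels), "R" (3x3) and "t" (3): a world point X has camera coordinates R X + t. Camera axes: x right, y down, z forward; pixel columns grow to the right and rows downward; lengths in m; the calibration is good to about 2 mm. A picture is of the moment at which its call begins: read the wrist's pose just before it. camera_model takes no time and is no camera call; for the wrist camera it gives the pose at the moment of the call.
- job_done(): hands the job in; it is judged then, once.
The state is a dict: "t": time; "qpos": joint angles; "joint_velocities": joint speeds; "joint_torque": joint torques, N m; "position": TCP position; "tcp_rot": TCP orientation; "contact_force": force on the tool from outside, world axes, zero at the start; "moment": the same for the moment, N m; "width": opening from 0.0 (shut) to 1.0 (fully open); "finger_force": force on a finger pad.
Only numpy, scipy, OpenCV 4.12 (cv2) and the standard library are available. Lean on these libraries where they do the work, as an engineer would, in place of code of your own. Each camera call takes 0.05 s, during which the arm holds its last target. There are 200 camera calls.

### The job

Full light is wanted on the little round stage of the light base: with a fingertip, lightly flick the lobes on the edge of its black aperture wheel and bring the largest hole round under the stage, over the lamp, click by click, and leave it resting in that click. Stop right there without running on past it, do not shove or lift the light base, leave the pots and the beaker as they stand, and take the hand away at the end.

Things in the scene. Friction and masses are not known exactly. Their poses are not given: they have to be found in the camera images.
- light_base: White bench light (viewing lamp), about 3.6 kg, loose on four rubber feet. Origin on the bench straight below the wheel's axis, z up; its front looks along its own -x. Housing: x -28 to +182, y +-85 mm, top 56 mm above the bench. The black aperture wheel lies flat on top and sticks out over the front edge. Behind the wheel a white column: x 87 to 121, y +-25 mm, top at 88 mm.
- lamp (a point): Centre of the lamp, level with the wheel's top face (70 mm above the bench), 44 mm in light_base's +x from the wheel's axis; fixed to the base. The hole in use lies here. Above it, seen from above round this point, is the stage: a flat steel ring, outer diameter 56, inner 38 mm, top 85 mm above the bench, held by a bracket from the column; the wheel turns freely below it.
- wheel_axis (a point): On the wheel's axis at the wheel's top face, 70 mm above the bench; fixed to the base, axes as light_base. The wheel: black disc of radius 58 mm, 8 mm thick (62 to 70 mm above the bench), with a screw head of diameter 22 mm, 4 mm high, in the middle. Eight white (opal) round holes, 44 mm from the axis, diameters 24, 20, 16.5, 13.5, 10.5, 8, 5.5, 3.5 mm going anticlockwise seen from above.
- front_gap (a point): Fixed to the base: 65 mm in light_base's -x from the axis, at the wheel's mid height (66 mm), midway between the two front lobes when the wheel rests in a click. Eight lobes on the rim, 45 degrees apart, each 14 mm wide with a rounded end, 8 mm thick, reach from radius 58 to 72 mm; at rest they stand 22.5 degrees either side of this point. Below is only air down to the bench.
- aperture_wheel (a joint): Angle of the wheel, rad, growing anticlockwise seen from above (front lobes go to light_base's -y): 0 = largest hole over the lamp; a click is 45 degrees (0.785 rad). Starts at rest 2, 3 or 4 clicks below 0 (very rarely balanced halfway); growing brings ever larger holes. A lobe needs about 3 N; past half a click the wheel snaps on to the next stop, short of that it snaps back.
- largest_hole (a point): Centre of the wheel's largest hole (diameter 24 mm) at the wheel's top face, 44 mm from the axis; turns with the wheel. After the largest hole comes the smallest one if the wheel is turned on.
- pot_large: Bystander: white specimen pot with red lid, diameter 60, height 85 mm, upright and loose beside the light base. Origin at the centre of its underside.
- pot_small: Bystander: smaller white specimen pot with red lid, diameter 48, height 66 mm, upright and loose. Origin at the centre of its underside.
- beaker: Bystander: empty glass beaker, diameter 72, height 85 mm, upright and loose. Origin at the centre of its underside.

How it is judged:
At the end, for the whole second after the job is handed in: The largest hole lies over the lamp within 4 mm, the wheel at rest in that click; the light base stands flat within 12 mm of where it stood, the pots and the beaker upright within 15 mm of where they stood (horizontal distance between largest_hole and lamp below 0.004 m and velocity of joint aperture_wheel between -0.05 and 0.05 rad/s and distance of light_base from where it was at the start of the episode below 0.012 m and angle between light_base's own z axis and vertical below 0.03 rad and distance of each of pot_large, pot_small, beaker from where it was at the start of the episode below 0.015 m and angle between each of pot_large, pot_small, beaker's own z axis and vertical below 0.1 rad); the robot touches nothing.
It fails at once if the wheel is run on past the largest hole (more than 0.5 rad beyond it, either way round) (value of joint aperture_wheel above 0.5 rad or value of joint aperture_wheel below -6.783 rad).
It fails at once if the light base is shoved or lifted (moved more than 12 mm) (distance of light_base from where it was at the start of the episode above 0.012 m).
It fails at once if the wheel is forced: the fingers press on it with more than 25 N (contact force between the fingers and aperture_wheel above 25 N).
It fails at once if a pot or the beaker is moved more than 15 mm, lifted or tipped (distance of any of pot_large, pot_small, beaker from where it was at the start of the episode above 0.015 m or angle between any of pot_large, pot_small, beaker's own z axis and vertical above 0.2 rad).
It also fails if it takes over 56 s, if anything falls off the work surface, if the arm or the gripper's body presses on something with over 40 N, if the wrist force passes 120 N, or if a joint passes its speed limit or range.

## Working session

There is one attempt and no reset: what is moved stays moved. The work goes in short steps, Python scripts to look and compute and a tool call to move; the robot and the scene stay as the last step left them, time stands still between calls to the robot, and variables do not carry over. Pictures are saved under pics/ and viewed, at most 10 in all, crops included, and the job is handed in when it is done.

```bash
ls; mkdir -p pics; python3 - <<'E'
from station import ctrl, imaging, job_done
import cv2
s=ctrl.get_state();print(s['t'],s['position'],s['tcp_rot'],s['width'])
for n in ("top","scene"):
    cv2.imwrite(f"pics/{n}0.png",imaging.snapshot(n)[:,:,::-1]); m=imaging.camera_model(n); print(n,m)
E
```

```text
pics
station.py
0.0 [ 0.16190523 -0.62907479  0.23066433] [-6.19428081e-04  9.92083097e-01  1.25581618e-01 -4.85426680e-05] 1.0007873586773983
top {'fx': 411.054160117567, 'fy': 411.054160117567, 'cx': 283.5904896384377, 'cy': 211.9700621735146, 'R': array([[ 0.02294813, -0.9993379 ,  0.02823366],
       [-0.98023339, -0.02804257, -0.19584719],
       [ 0.19650927, -0.02318125, -0.9802279 ]]), 't': array([0.04292203, 0.64067775, 0.79580992])}
scene {'fx': 385.79641887706697, 'fy': 385.79641887706697, 'cx': 280.20853241207567, 'cy': 205.67687833677232, 'R': array([[ 0.54366507,  0.83928837, -0.0048287 ],
       [ 0.6837899 , -0.4462594 , -0.57730747],
       [-0.4866823 ,  0.31056009, -0.81651256]]), 't': array([-0.39823882, -0.33756695,  1.02858278])}
```

View pics/top0.png

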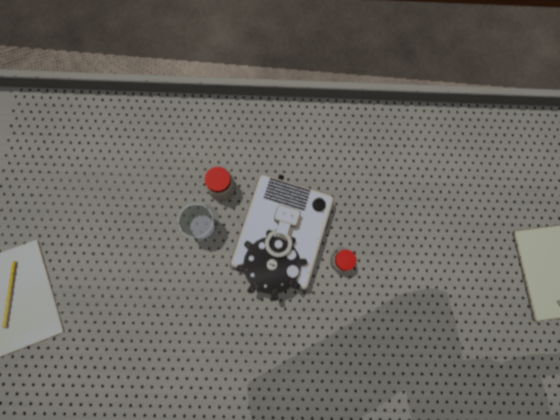

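View pics/scene0.png

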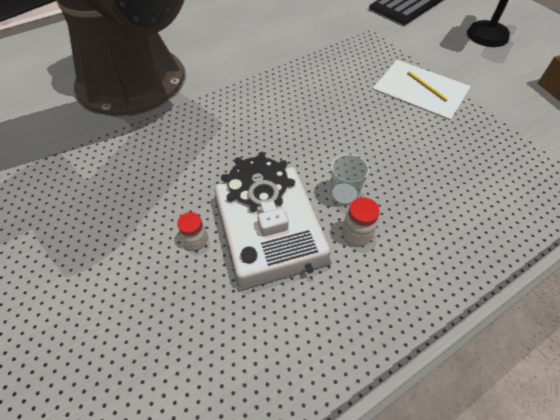

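The top view shows the base at about (285,235), with its wheel at (272,265) facing the robot. The large pot is at (218,180), the beaker at (197,222) and the small pot at (345,261). Next I'll measure the wheel.

```bash
cat > h.py <<'E'
from station import ctrl, imaging, job_done
import cv2, numpy as np
def ray(n,u,v,z,m=None):
    m=m or imaging.camera_model(n); R=m['R']; c=-R.T@m['t']
    d=R.T@np.array([(u-m['cx'])/m['fx'],(v-m['cy'])/m['fy'],1]); return c+d*(z-c[2])/d[2]
def proj(n,X):
    m=imaging.camera_model(n); p=m['R']@X+m['t']; return np.array([m['fx']*p[0]/p[2]+m['cx'],m['fy']*p[1]/p[2]+m['cy']])
def rectify(n,img,cx,cy,z,half=.13,px=520):
    # metric bird's-eye view of plane z: column = -y, row = -x
    W=np.float32([[cx+half,cy+half],[cx+half,cy-half],[cx-half,cy-half],[cx-half,cy+half]])
    P=np.float32([proj(n,np.array([*w,z])) for w in W]); Q=np.float32([[0,0],[px,0],[px,px],[0,px]])
    return cv2.warpPerspective(img,cv2.getPerspectiveTransform(P,Q),(px,px),flags=cv2.INTER_CUBIC)
E
python3 - <<'E'
from h import *
for u,v,z in((272,265,.074),(278,244,.085)): print('top',ray('top',u,v,z))
for u,v,z in((258,178,.074),(264,193,.085)): print('scene',ray('scene',u,v,z))
for u,v,z in((345,261,.066),(218,180,.085),(198,217,.085)): print(ray('top',u,v,z))
c=ray('top',272,265,.07)
a=rectify('top',cv2.imread('pics/top0.png'),c[0],c[1],.07,.1,400)
b=rectify('scene',cv2.imread('pics/scene0.png'),c[0],c[1],.07,.1,400)
cv2.imwrite('pics/rect.png',np.hstack([a,b]))
E
```

```text
top [0.52791218 0.08044586 0.074     ]
top [0.56922137 0.06962004 0.085     ]
scene [0.53148177 0.08027095 0.074     ]
scene [0.57559213 0.06709905 0.085     ]
[ 0.54028473 -0.06818377  0.066     ]
[0.69805285 0.1963227  0.085     ]
[0.61962217 0.23228323 0.085     ]
```

View pics/rect.png

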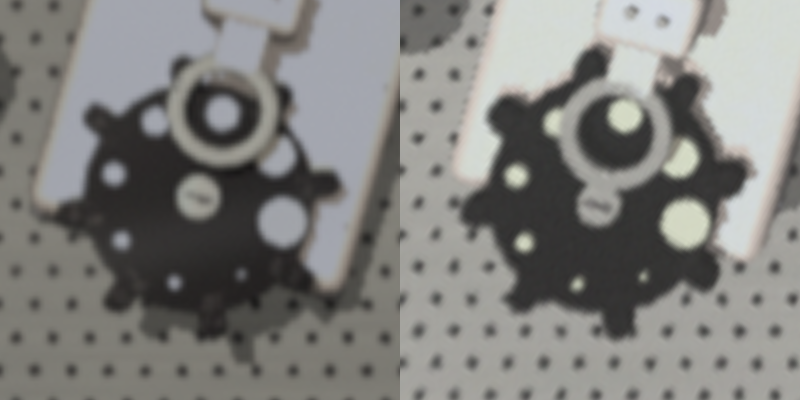

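In the rectified views (2 px/mm, x up, y left) the screw is at (198,197) and the stage ring at (222,110). The largest hole is at (283,222) and the 16.5 mm hole is under the stage. That puts the wheel 2 clicks below 0, with base yaw about -15.6°. The axis-to-stage distance measures 44.3 mm against 44 mm given.

My plan is to put the shut fingers in the front gap (37 mm wide, and the fingers 22 mm along the rim). I then swing them 45° about the axis, which is one click and can't overrun.

```bash
cat >> h.py <<'E'
from scipy.spatial.transform import Rotation as Ro
AX=np.array([.5297,.0803]); YAW=np.deg2rad(-15.6)
def delta(th,r,z,s=None):
    "tool-axes shift and turn to the pose at wheel angle th (0=front, anticlockwise), radius r, tip height z"
    s=s or ctrl.get_state(); q=s['tcp_rot']; R0=Ro.from_quat([q[1],q[2],q[3],q[0]])
    a=YAW+th; y=np.array([np.cos(a),np.sin(a),0]); zt=np.array([0,0,-1.]); x=np.cross(y,zt)
    Rt=Ro.from_matrix(np.c_[x,y,zt]); p=np.array([*(AX-r*y[:2]),z])
    return np.r_[R0.inv().apply(p-s['position']),(R0.inv()*Rt).as_rotvec()].round(4)
E
python3 - <<'E'
from h import *
s=ctrl.get_state(); q=s['tcp_rot']; R0=Ro.from_quat([q[1],q[2],q[3],q[0]])
print(R0.inv().apply(np.array([.45,-.35,.231])-s['position']).round(4)); print(delta(0,.078,.15))
E
```

```text
[ 0.3486 -0.1986 -0.    ]
[ 4.6540e-01 -6.3440e-01  8.1400e-02 -9.0000e-04 -6.0000e-04 -1.0468e+00]
```

Careful with the scale: shifts go in cm and turns go in units of 0.2 rad. That gives: 0.345 m is 34.5, 0.33 m is 33, -0.95 rad is -4.75.

pendant --increments '[[[5, -3, 0, 0, 0, 0], [10, -6, 0, 0, 0, -0.5], [15, -9, 0, 0, 0, -1.25], [20, -11.5, 0, 0, 0, -2], [25, -14.5, 0, 0, 0, -2.75], [30, -17, 0, 0, 0, -3.5], [33, -20, 0, 0, 0, -4.25], [34.5, -23, 0, 0, 0, -4.75]]]' --jaw 0.0

```text
t: 1.1
position: [0.4399, -0.3192, 0.231]
tcp_rot: [-0.0, 0.823, 0.568, 0.0]
contact_force: [-0.0, 0.0, 0.1]
width: 0.001
finger_force: 0.0
```

```bash
python3 - <<'E'
from h import *
print(ctrl.get_state()['qpos'].round(2),delta(0,.078,.15))
E
```

```text
[-0.68  0.33  1.84  0.    0.97 -0.32] [ 3.982e-01 -1.358e-01  8.110e-02 -2.000e-04 -3.000e-04 -9.130e-02]
```

To row units: 0.398 m is 39.8, 0.365 m is 36.5, -0.091 rad is -0.455.

pendant --increments '[[[5, -1.7, 0, 0, 0, 0], [10, -3.4, 1, 0, 0, -0.1], [15.5, -5.3, 2, 0, 0, -0.2], [21, -7.2, 3, 0, 0, -0.3], [26.5, -9, 4, 0, 0, -0.4], [32, -10.9, 5, 0, 0, -0.455], [36.5, -12.5, 6, 0, 0, -0.455], [39.8, -13.6, 7, 0, 0, -0.455]]]'

```text
t: 2.1
position: [0.4551, 0.1015, 0.1609]
tcp_rot: [-0.0, 0.798, 0.603, -0.0]
contact_force: [1.2, -0.1, -0.5]
width: 0.003
finger_force: 0.0
```

pendant --increments '[[[0, 0, 0, 0, 0, 0], [0, 0, 0, 0, 0, 0]]]'

```text
t: 2.35
position: [0.4553, 0.0992, 0.1612]
tcp_rot: [-0.0, 0.798, 0.603, -0.0]
contact_force: [0.5, 0.0, 0.1]
width: 0.004
finger_force: 0.0
```

```bash
python3 - <<'E'
from h import *
print(ctrl.get_state()['qpos'].round(2),delta(0,.078,.15)); cv2.imwrite('pics/s1.png',rectify('scene',imaging.snapshot('scene')[:,:,::-1].copy(),*AX,.07,.15,560))
m=imaging.camera_model('wrist'); cv2.imwrite('pics/w1.png',imaging.snapshot('wrist')[:,:,::-1])
E
```

```text
[ 0.15  0.32  2.08 -0.    0.74  0.43] [ 0.0018 -0.0013  0.0112 -0.0004  0.0003 -0.005 ]
```

View pics/w1.png

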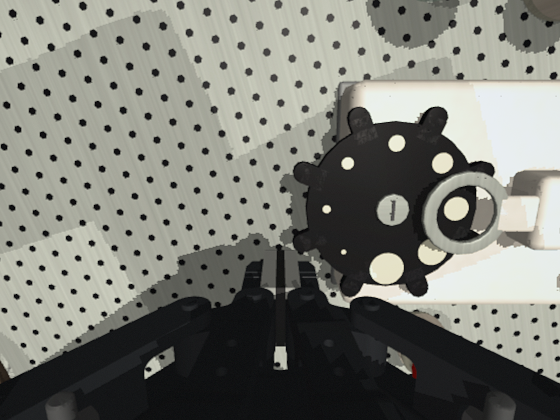

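The wrist view shows the screw at (393,210), the ring at (463,212) and the front lobes at (305,172) and (303,238). The fingers at (281,270) point at the bench beside the front. I'll use this view to cross-check the axis.

```bash
python3 - <<'E'
from h import *
a=ray('wrist',393,210,.074);b=ray('wrist',463,212,.085);print(a,b,np.rad2deg(np.arctan2(*(b-a)[1::-1])),np.linalg.norm((b-a)[:2]))
l=ray('wrist',300,172,.07);r=ray('wrist',300,240,.07)
for p in(l,r): print(p, np.linalg.norm((p-a)[:2]), np.rad2deg(np.arctan2(*(a-p)[1::-1]))-np.rad2deg(YAW))
print(ray('wrist',281,262,.161))
E
```

```text
[0.52685711 0.08029143 0.074     ] [0.56687023 0.07054014 0.085     ] -13.696132353837891 0.041184187058781935
[0.47379448 0.12149093 0.07      ] 0.06717917342707906 -22.22689990271214
[0.46130025 0.07544454 0.07      ] 0.06573579001802134 19.828415627521345
[0.45472388 0.10123393 0.161     ]
```

The axis agrees within 2–3 mm across the three views, so I'll use (0.528, 0.080). Now I lower into the gap.

```bash
sed -i 's/AX=np.array(\[.5297,/AX=np.array([.528,/' h.py
```

pendant --increments '[[[0.2, 0.1, 2, 0, 0, 0], [0.2, 0.1, 4, 0, 0, 0], [0.2, 0.1, 6, 0, 0, 0], [0.2, 0.1, 7.5, 0, 0, 0], [0.2, 0.1, 9, 0, 0, 0], [0.2, 0.1, 10.2, 0, 0, 0], [0.2, 0.1, 10.2, 0, 0, 0]]]'

```text
t: 3.32
position: [0.4567, 0.1006, 0.0588]
tcp_rot: [-0.0, 0.799, 0.602, -0.001]
contact_force: [-0.1, -0.2, -0.1]
width: -0.001
finger_force: 0.0
```

```bash
python3 - <<'E'
from h import *
print(delta(0,.076,.058)); cv2.imwrite('pics/w2.png',imaging.snapshot('wrist')[:,:,::-1])
E
```

```text
[-0.0004 -0.0018  0.0008 -0.001   0.0005 -0.0065]
```

View pics/w2.png

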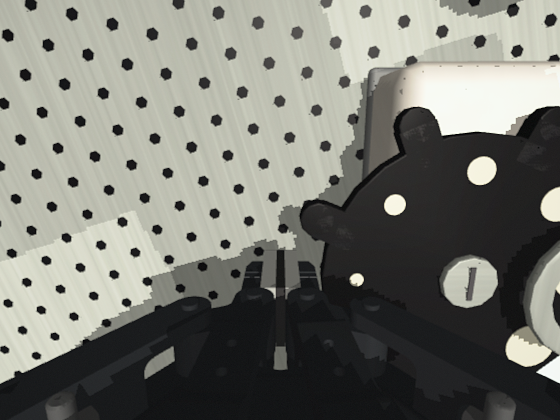

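The fingertips sit in the gap. Their inner edge is at px 318, the disc edge at about 325 and the lobe tip at 303, so they overlap the lobe by about 5 mm with about 3 mm of clearance to the disc. I'll start the arc and watch the force.

To row units: -0.0149 m is -1.49, -0.0112 m is -1.12, -0.2 rad is -1.

pendant --increments '[[[-0.38, 0.01, 0, 0, 0, -0.25], [-0.75, 0.04, 0, 0, 0, -0.5], [-1.12, 0.09, 0, 0, 0, -0.75], [-1.49, 0.15, 0, 0, 0, -1], [-1.49, 0.15, 0, 0, 0, -1]]]'

```text
t: 4.0
position: [0.4547, 0.0862, 0.0599]
tcp_rot: [0.0, 0.734, 0.679, 0.0]
contact_force: [-0.8, 0.9, 0.2]
width: 0.005
finger_force: 0.3
```

```bash
python3 - <<'E'
from h import *
print(delta(.2,.075,.058))
E
```

```text
[-0.0006 -0.0014  0.0019  0.0009 -0.0002 -0.0064]
```

Contact is light, about 1 N. I'll carry on along the arc to 45° (0.585 rad more), with the z drift corrected by 1 mm.

To row units: -0.0414 m is -4.14, -0.0346 m is -3.46, -0.585 rad is -2.925.

pendant --increments '[[[-0.6, 0, 0.1, 0, 0, -0.4], [-1.19, 0.05, 0.1, 0, 0, -0.8], [-1.78, 0.16, 0.1, 0, 0, -1.2], [-2.36, 0.33, 0.1, 0, 0, -1.6], [-2.92, 0.54, 0.1, 0, 0, -2], [-3.46, 0.8, 0.1, 0, 0, -2.4], [-4.14, 1.2, 0.1, 0, 0, -2.925], [-4.14, 1.2, 0.1, 0, 0, -2.925]]]'

```text
t: 5.0
position: [0.4636, 0.044, 0.0586]
tcp_rot: [0.0, 0.508, 0.861, 0.0]
contact_force: [-0.4, -0.4, -0.7]
width: -0.0
finger_force: 0.0
```

pendant --increments '[[[0, 0, 0, 0, 0, 0], [0, 0, 0, 0, 0, 0]]]'

```text
t: 5.25
position: [0.463, 0.0444, 0.0584]
tcp_rot: [-0.0, 0.508, 0.861, 0.0]
contact_force: [0.1, 0.1, -0.1]
width: 0.003
finger_force: 0.0
```

```bash
python3 - <<'E'
from h import *
print(delta(.785,.075,.058)); cv2.imwrite('pics/w3.png',imaging.snapshot('wrist')[:,:,::-1])
E
```

```text
[-0.0006 -0.0007  0.0004 -0.     -0.     -0.0072]
```

View pics/w3.png

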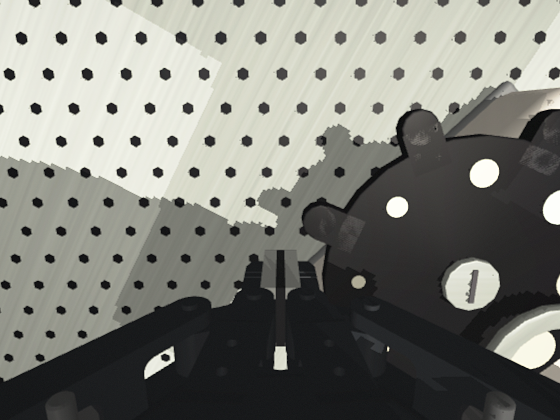

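The wheel turned one click with the fingers: the lobe is again at (320,215), the smallest hole has moved, and no force remains. Next I lift, swing back to the front gap at height, and lower.

To row units: 0.053 m is 5.3, 0.022 m is 2.2, 0.785 rad is 3.925.

pendant --increments '[[[0, 0, -2, 0, 0, 0], [0, 0, -4.5, 0, 0, 0], [1.1, 0.1, -5, 0, 0, 0.75], [2.2, 0.34, -5, 0, 0, 1.5], [3.26, 0.75, -5, 0, 0, 2.25], [4.24, 1.31, -5, 0, 0, 3], [5.3, 2.2, -5, 0, 0, 3.925], [5.3, 2.2, -5, 0, 0, 3.925]]]'

```text
t: 6.3
position: [0.4566, 0.1018, 0.1083]
tcp_rot: [0.0, 0.798, 0.603, 0.0]
contact_force: [-0.5, -0.5, -0.2]
width: 0.002
finger_force: 0.0
```

pendant --increments '[[[0, 0, 0, 0, 0, 0], [0, 0, 0, 0, 0, 0]]]'

```text
t: 6.55
position: [0.4564, 0.1008, 0.1083]
tcp_rot: [-0.0, 0.798, 0.603, -0.0]
contact_force: [-0.7, -0.5, 0.2]
width: -0.001
finger_force: 0.0
```

```bash
python3 - <<'E'
from h import *
print(delta(0,.075,.058))
w=imaging.snapshot('wrist'); s=imaging.snapshot('scene')
cv2.imwrite('pics/w4.png',np.hstack([cv2.resize(w[:,:,::-1],(400,300)),rectify('scene',s[:,:,::-1].copy(),*AX,.07,.1,400)[50:350]]))
E
```

```text
[-0.0005 -0.0005  0.0503 -0.0002  0.0001 -0.0034]
```

View pics/w4.png

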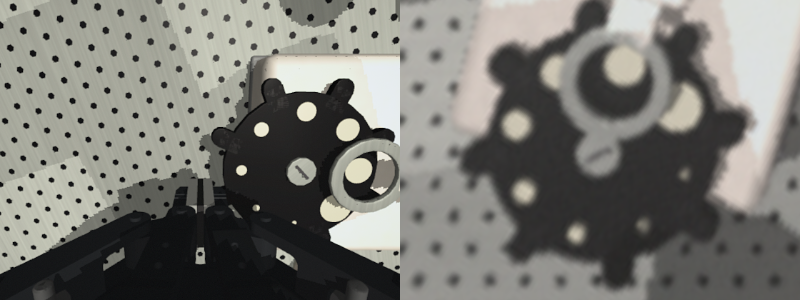

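The scene view shows the 20 mm hole under the stage at (624,68) and the largest hole right next to it at (680,105). One click remains, and the lobes are at rest in the same layout as before. I repeat the same arc.

To row units: 0.05 m is 5, 0.042 m is 4.2.

pendant --increments '[[[0, 0, 1.5, 0, 0, 0], [0, 0, 3, 0, 0, 0], [0, 0, 4.2, 0, 0, 0], [0, 0, 5, 0, 0, 0], [0, 0, 5, 0, 0, 0]]]'

```text
t: 7.28
position: [0.4563, 0.1011, 0.0579]
tcp_rot: [-0.0, 0.798, 0.602, -0.0]
contact_force: [0.8, 0.2, -0.7]
width: -0.001
finger_force: 0.0
```

pendant --increments '[[[-0.38, 0.01, 0, 0, 0, -0.25], [-0.75, 0.04, 0, 0, 0, -0.5], [-1.12, 0.09, 0, 0, 0, -0.75], [-1.49, 0.15, 0, 0, 0, -1], [-1.49, 0.15, 0, 0, 0, -1]]]'

```text
t: 7.9
position: [0.4542, 0.0864, 0.0587]
tcp_rot: [0.0, 0.734, 0.679, 0.0]
contact_force: [0.8, -0.0, 0.6]
width: 0.001
finger_force: 0.3
```

```bash
python3 - <<'E'
from h import *
print(delta(.2,.075,.058))
E
```

```text
[-0.0007 -0.0009  0.0007  0.0006 -0.0001 -0.0062]
```

pendant --increments '[[[-0.6, 0, 0, 0, 0, -0.4], [-1.19, 0.05, 0, 0, 0, -0.8], [-1.78, 0.16, 0, 0, 0, -1.2], [-2.36, 0.33, 0, 0, 0, -1.6], [-2.92, 0.54, 0, 0, 0, -2], [-3.46, 0.8, 0, 0, 0, -2.4], [-4.14, 1.2, 0, 0, 0, -2.925], [-4.14, 1.2, 0, 0, 0, -2.925]]]'

```text
t: 8.9
position: [0.4631, 0.0441, 0.0585]
tcp_rot: [0.0, 0.508, 0.861, 0.0]
contact_force: [0.3, -0.3, -0.3]
width: -0.001
finger_force: 0.0
```

pendant --increments '[[[0, 0, 0, 0, 0, 0], [0, 0, 0, 0, 0, 0], [0, 0, -2, 0, 0, 0], [0, 0, -4.5, 0, 0, 0], [0, 0, -8, 0, 0, 0], [0, -1, -12, 0, 0, 0], [0, -2, -15, 0, 0, 0], [0, -2, -15, 0, 0, 0]]]'

```text
t: 9.9
position: [0.4458, 0.0345, 0.2102]
tcp_rot: [0.002, 0.508, 0.862, 0.001]
contact_force: [0.8, -0.7, -0.1]
width: -0.005
finger_force: 0.0
```

```bash
python3 - <<'E'
from h import *
t=imaging.snapshot('top'); s=imaging.snapshot('scene')
cv2.imwrite('pics/f.png',np.hstack([rectify('top',t[:,:,::-1].copy(),*AX,.07,.1,400),rectify('scene',s[:,:,::-1].copy(),*AX,.07,.1,400)]))
E
```

```text
(no output)
```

View pics/f.png

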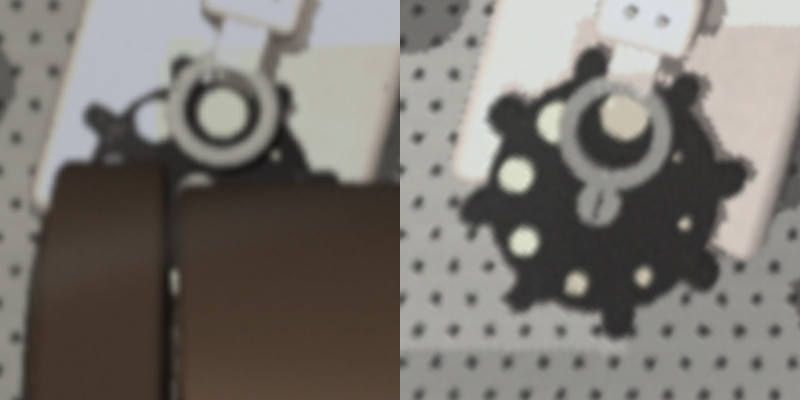

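The largest hole is now centred in the stage ring, at (222,112) in the top view, with the smallest holes following to its right. The lobes and base match the first picture, and the hand is clear at z = 0.21. I'm handing the job in.

pendant --increments '[[[0, 0, 0, 0, 0, 0], [0, 0, 0, 0, 0, 0], [0, 0, 0, 0, 0, 0]]]'

```text
t: 10.38
position: [0.445, 0.0346, 0.2078]
tcp_rot: [-0.0, 0.507, 0.862, -0.0]
contact_force: [-0.3, -0.6, 0.3]
width: 0.0
finger_force: 0.0
```

```bash
python3 -c "
from station import ctrl, imaging, job_done
print(job_done())"
```

```text
the job is handed in; nothing more can be done
None
```

I turned the wheel two clicks so the largest hole rests over the lamp, lifted the hand clear, and handed the job in at 10.4 s; the light base showed no movement in the last pictures, but the hand-in returned no verdict and I did not re-measure the pots or beaker.

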